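Hook the meter's grabber probe onto the sample cell's pin

TASK

Connect the meter's grabber probe to the sample cell: press its sprung cap fully down so that the hook comes out under the level of the cell's pin, keep it down while you slide the probe along its rail until the hook gently meets the pin, then let the cap come up so that the hook catches the pin from below, and let go. Never force the hook against the pin, and leave the bottle, the tip rack and the well plate where they are.

Things in the scene. Friction and masses are not known exactly. Their poses are not given: they have to be found in the camera images.
- station: Probe station fixed on the bench: aluminium plate 130 x 300 x 10 mm, white uprights 92 mm high at y = -130 and +130 mm carrying a 12 mm steel rail along y (36 mm to the -x side, 80 mm up); white meter box 60 mm high on its -y end. Origin: middle of the plate's underside; z up; +y is the way the probe slides towards the sample cell.
- pin_zone (a point): Middle of the zone where the pin may be, NOT the pin itself. The white sample cell on the plate bears a level steel pin, 6 mm in diameter, along the station's x axis, its centre at this height (50 mm). Along y the pin lies anywhere up to 17.5 mm either side of this point, differently each run: find it by feel or by sight. Axes as the station's.
- cap (a point): Centre of the plunger cap: upright white cylinder with black ribs, 26 mm in diameter, 22 mm high, centre 136 mm above the bench when up, free all round (the carriage below ends at 92 mm). It moves down at most 13 mm when pressed and along the rail with the carriage; it does not turn.
- carriage (a joint): Slide of the probe's grey carriage along the rail, m: the cap is at y = -60 mm + this value in the station's frame. Range 0 to 0.125; starts between 0 and 0.03. Friction about 1.2 N; stays where it is left.
- plunger (a joint): How far the cap is pressed down, m: 0 up (rest), 0.013 at its bottom stop. The spring pushes it up with 3.4 N at rest, rising to 9.2 N at the bottom stop. With the pin properly caught in the hook the spring keeps it at about 0.0065.
- hook: The probe's steel hook, a J open upwards with its mouth to the station's +y, moving with the cap; axes as the station's; origin on the cap's axis, 53.5 mm below hook_foot. Its shank is springy along y, about 4 N per mm; more than 15 N on the hook is too much.
- hook_foot (a point): Middle of the J's inner floor, on the cap's axis, 82.5 mm below the cap's centre (53.5 mm above the bench when up). Foot 3 mm thick; the shank's inner face is 4.5 mm to -y, an upturned tip (2.5 mm high, 3 mm thick) starts 4.5 mm to +y. The tip passes under the pin once the cap is 10 mm down; the shank meets the pin when this point is 1.5 mm beyond it. Not pressed, the foot strikes the pin's side.
- bottle: Bystander: small white bottle, 42 mm in diameter, 85 mm high, origin under its centre.
- tip_rack: Bystander: box of pipette tips, 70 x 100 x 52 mm, origin under its centre.
- well_plate: Bystander: flat white 96-well plate, 85 x 127 x 14 mm, origin under its centre.

How it is judged:
By the outcome, as a careful person would: the job done as asked, in the order asked, and still so for the second after the job is handed in, with the robot touching nothing.
It also fails if it takes over 42 s, if anything falls off the work surface, if the arm or the gripper's body presses on something with over 40 N, if the wrist force passes 120 N, or if a joint passes its speed limit or range.

ROBOT

A 7-joint arm with a two-finger parallel gripper is mounted at the origin on the work surface. World frame = base frame: x ahead of the robot, y to its left, z up, the work surface at z = 0. Lengths are in m, angles in rad, forces in N, time in s.
With the tool pointing down it reaches from about 0.425 to 0.95 m from the base axis. Payload 16.7 kg.
Tool frame: the origin (TCP) lies between the finger pads; the fingertips stand tips_ahead ahead of it and the grasp point (between the pads) is the TCP (tips_ahead is the distance from the TCP to the fingertips, in m); z points along the fingers, y is the line along which they close (so a half turn about z gives the same grasp; the last joint's range is limited). The gripper opens to 94 mm and grips with 3 to 60 N. Pads are 16 mm wide; open, the fingers measure 119 mm over their backs; the gripper's body (75 mm by 177 mm) begins 78 mm behind the grasp point.
Start: joints at [-1.302, 0.426, 0.074, 1.606, -0.034, 1.111, -0.067], TCP at [0.274, 0.617, 0.203] pointing down, gripper open.
Joint ranges: [-2.85, 2.85], [-0.5, 2.14], [-1.23, 1.37], [0.21, 2.46], [-1.02, 4.16], [0.16, 2.05], [-2.73, 2.73]. Speed limits (rad/s): [1.89, 1.89, 2.39, 2.39, 3.01, 3.01, 3.01].

INTERFACE

Orientations are given as [roll, pitch, yaw] about the fixed x, y, z axes, in that order (R = Rz(yaw) Ry(pitch) Rx(roll)).
In Python, from plant import sense, read_camera, sign_off, tips_ahead gives the robot as it stands.
- The arm moves only by the tool play_rows, never from a script. Its argument "series" is a list of rows, each an object with "translation": the shift along the tool's x, y, z in cm, a list of three; "turn": the turn about the tool's z in degrees; "hand": the gripper's target within -1 to 1 (fully open at 1, half-way at 0, shut at -1). In form: [{"translation": [x, y, z], "turn": turn, "hand": hand}, ...]. A call has 1 to 10 rows; each row is the pose to reach, as a shift and turn from the pose commanded when the call began, along the tool's axes at that moment; what a row does not reach only later rows make up. A row lasts 1/12 s, in which the tool goes at most 41.7 mm and 7.16 degrees, less where a joint would pass 70% of its speed; a pose out of reach is approached as far as the arm can. A call with a gripper value outside its range is refused whole. The fingers move at their own pace and stop on an object; "force" is the grip in N (left out, the last holds). Time passes only in rows, so rows that repeat a pose let the fingers close. It gives the time, the measured TCP pose, the force, the opening and the grip force at its end, in the units of the state.
- sense(): the state, without advancing time (a new reading comes with each control period).
- read_camera(name): name is "side" or "top" or "wrist"; returns a dict with "img" (400x640x3 uint8, red, green, blue), "fx", "fy", "cx", "cy" (pixels), "R" (3x3) and "t" (3): a world point X has camera coordinates R X + t; the wrist camera has in their place "hand_eye" (4x4, takes a point from camera to tool coordinates, whose origin is the TCP and whose axes are the flange's). Camera axes: x right, y down, z forward; pixel columns grow to the right and rows downward; lengths in m; the calibration is good to about 2 mm. A picture is of the moment at which its call begins: read the wrist's pose just before it. There is no depth.
- sign_off(): hands the job in; it is judged then, once.
The state is a dict: "t": time; "joint_positions": joint angles; "qvel": joint speeds; "joint_torque": joint torques, N m; "tool_pos": TCP position; "eef_rot": TCP orientation; "wrist_force": force on the tool from outside, world axes, zero at the start; "ft_torque": the same for the moment, N m; "gripper_width": finger opening in m; "grip_force": force on a finger pad.
Only numpy, scipy, OpenCV 4.12 (cv2) and the standard library are available. Lean on these libraries where they do the work, as an engineer would, in place of code of your own. Each camera call takes 0.05 s, during which the arm holds its last target. There are 200 camera calls.

## Working session

There is one attempt and no reset: what is moved stays moved. The work goes in short steps, Python scripts to look and compute and a tool call to move; the robot and the scene stay as the last step left them, time stands still between calls to the robot, and variables do not carry over. Pictures are saved under pics/ and viewed, at most 10 in all, crops included, and the job is handed in when it is done.

Besides the shell and the picture viewer there is one more tool, called as a command line: name --argument value ..., lists and objects as JSON in quotes. play_rows: Moves the arm, as the interface text tells. Its arguments: {"type":"object","properties":{"series":{"type":"array"},"force":{"type":"number"}},"required":["series"]}

```bash
mkdir -p pics
python3 - <<'E'
from plant import *
import cv2,pickle
s=sense();print(s,tips_ahead)
d={}
for n in("side","top"):
    c=read_camera(n);d[n]=c;cv2.imwrite(f"pics/{n}.png",c["img"][:,:,::-1]);print(n,c["fx"],c["fy"],c["cx"],c["cy"],c["R"],c["t"])
pickle.dump(d,open("c.pkl","wb"))
E
```

```text
{'t': 0.0, 'joint_positions': array([-1.30152265,  0.42672232,  0.07384474,  1.60663819, -0.03409072,
        1.11078923, -0.06709613]), 'qvel': array([-0.0009287 , -0.0012017 , -0.0005569 ,  0.00011879,  0.00141096,
       -0.00010365, -0.00204223]), 'joint_torque': array([ 1.69560062e-04, -9.35804987e+01,  3.66689779e+00, -4.54193723e+01,
       -4.87780385e-02,  2.00487248e-02,  1.25044435e-04]), 'tool_pos': array([0.27432597, 0.61624136, 0.20276814]), 'eef_rot': array([-3.14029867e+00,  1.01380378e-04,  2.72280002e+00]), 'wrist_force': array([-0.01970507, -1.31412636,  0.13718522]), 'ft_torque': array([ 0.01597895, -0.01374867,  0.0454492 ]), 'grip_force': 0.0, 'gripper_width': 0.09419975195089517} 0.019
side 420.9004560635665 420.9004560635665 329.6724689672583 198.97042988272284 [[-0.81386376 -0.580869    0.01473049]
 [-0.46718575  0.63908627 -0.6109879 ]
 [ 0.34548988 -0.50414279 -0.79150287]] [0.46874134 0.31490315 0.70718914]
top 478.6426126934008 478.6426126934008 318.55813623756404 202.5658812057287 [[ 0.00870893 -0.99995184 -0.00452511]
 [-0.99913418 -0.00851752 -0.04072274]
 [ 0.04068224  0.00487585 -0.99916024]] [0.0210193  0.56616037 1.06889938]
```

View pics/side.png

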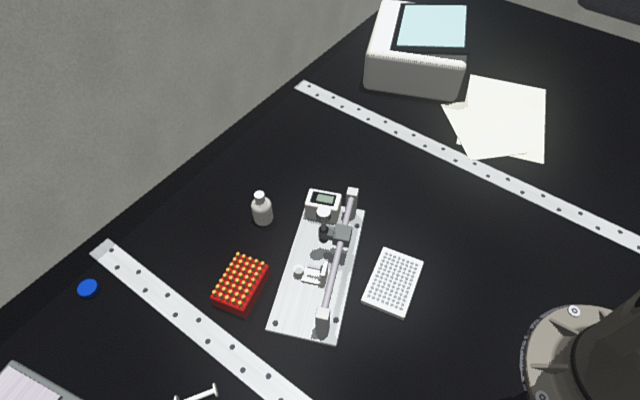

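View pics/top.png

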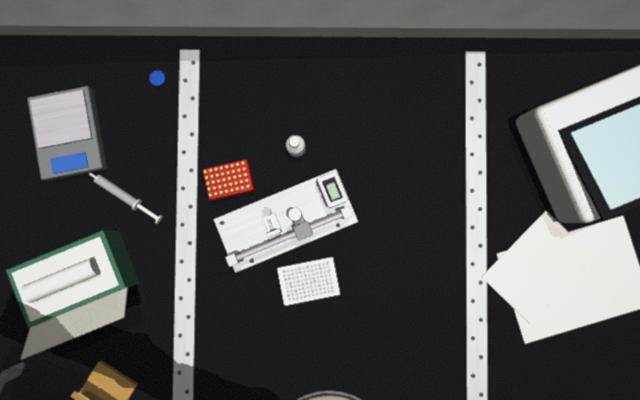

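The side view shows the station at about (325,265), the cap at (324,213), the cell at (310,272), the bottle at (262,208), the rack at (240,283) and the well plate at (393,282). The top view shows the plate corners at about (214,218), (333,170), (358,221) and (235,272), with the cap at (295,214) and the cell at (271,220). Next I'll enlarge both.

```bash
cat > h.py <<'E'
import numpy as np,pickle
def ray(c,u,v,z):
    d=c["R"].T@np.array([(u-c["cx"])/c["fx"],(v-c["cy"])/c["fy"],1]);o=-c["R"].T@c["t"]
    return o+d*(z-o[2])/d[2]
def proj(c,X):
    p=c["R"]@np.array(X)+c["t"];return c["cx"]+c["fx"]*p[0]/p[2],c["cy"]+c["fy"]*p[1]/p[2]
E
python3 - <<'E'
import cv2,numpy as np
from h import *
d=pickle.load(open("c.pkl","rb"))
a=cv2.resize(d["top"]["img"][160:280,205:365],None,fx=5,fy=5,interpolation=cv2.INTER_CUBIC)
b=cv2.resize(d["side"]["img"][180:350,255:375],None,fx=3.5,fy=3.5,interpolation=cv2.INTER_CUBIC)
cv2.imwrite("pics/t2.png",a[:,:,::-1]);cv2.imwrite("pics/s2.png",b[:,:,::-1])
E
```

```text
(no output)
```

View pics/t2.png

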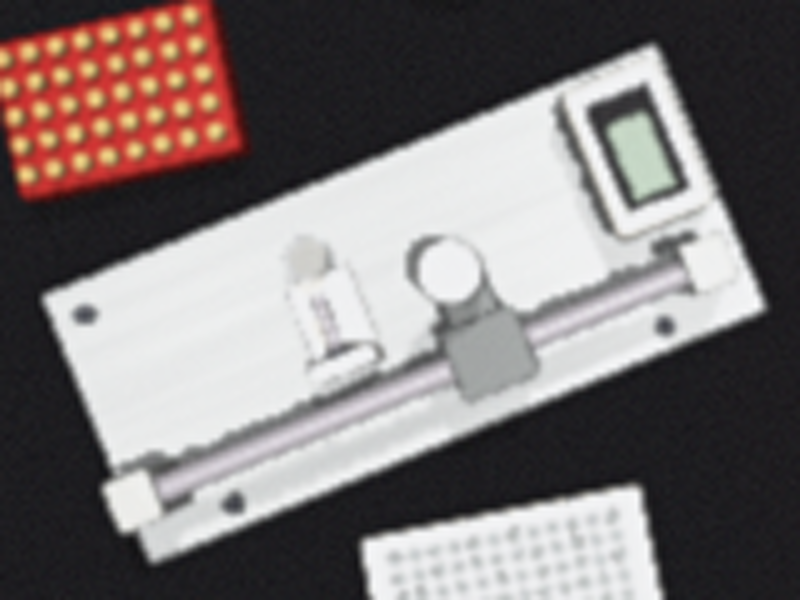

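View pics/s2.png

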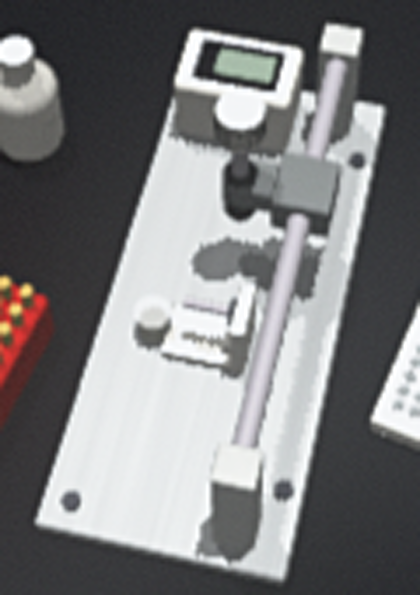

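```bash
cat >> h.py <<'E'
from scipy.spatial.transform import Rotation as Ro
E
python3 - <<'E'
from h import *
from plant import sense
d=pickle.load(open("c.pkl","rb"));c=d["top"]
T=lambda u,v,z:ray(c,205+(u+.5)/5-.5,160+(v+.5)/5-.5,z)
P=[T(*p,.01) for p in((42,297),(655,43),(768,310),(152,565))]
o=np.mean(P,0);ys=(P[0]-P[1]+P[3]-P[2])[:2];yaw=np.arctan2(-ys[0],ys[1])
print("plate",np.round(P,4).tolist(),o,np.degrees(yaw),"len",[np.linalg.norm(P[i]-P[(i+1)%4]) for i in range(4)])
U=[T(132,500,.092),T(710,262,.092)];print("uprights",U,np.linalg.norm(U[0]-U[1]),np.degrees(np.arctan2(-(U[0]-U[1])[0],(U[0]-U[1])[1])))
R=Ro.from_euler('z',yaw).as_matrix()
L=lambda X:R.T@(X-o)
cap=T(447,270,.147);print("cap",cap,L(cap),"pin?",L(T(322,318,.05)),"upr",L(U[0]),L(U[1]))
s=c=d["side"];q=lambda u,v,z:ray(s,255+(u+.5)/3.5-.5,180+(v+.5)/3.5-.5,z)
print("side cap",L(q(241,108,.147)),"pin",L(q(205,303,.05)))
s=sense();E=Ro.from_euler('xyz',s["eef_rot"]).as_matrix();t=E.T@(cap-[0,0,.011]-s["tool_pos"])
a=np.degrees(np.arctan2(E[1,1],E[0,1]));print("to cap centre tool cm",t*100,"tooly angle",a,"station y angle",np.degrees(yaw)+90)
E
```

```text
plate [[0.5268, 0.2641, 0.01], [0.6443, -0.012, 0.01], [0.5238, -0.0639, 0.01], [0.4068, 0.2125, 0.01]] [0.52543339 0.10015297 0.01      ] 22.99885953101195 len [np.float64(0.30011801106258573), np.float64(0.1311970517621977), np.float64(0.3001148426448208), np.float64(0.13068111278929423)]
uprights [array([0.44235757, 0.20666018, 0.092     ]), array([ 0.54347816, -0.03318873,  0.092     ])] 0.26029381979932875 22.86034663228575
cap [0.53824578 0.0734941  0.147     ] [ 0.001378   -0.02954579  0.137     ] pin? [0.00654789 0.03297726 0.04      ] upr [-0.03485861  0.13050002  0.082     ] [-0.03548787 -0.12979304  0.082     ]
side cap [ 0.00245023 -0.02971822  0.137     ] pin [0.00784297 0.0303228  0.04      ]
to cap centre tool cm [-46.17975512 -38.84803697   6.73431337] tooly angle 66.00292031678602 station y angle 112.99885953101195
```

The geometry fits what was given: the plate measures 300 x 131 mm and the uprights sit at ±130 mm. The cap is at station y ≈ -29.6 mm, and the two views agree. I'll approach over the cap now.

play_rows --series '[{"translation": [-46.2, -38.8, -1], "turn": -47, "hand": 1}, {"translation": [-46.2, -38.8, -1], "turn": -47, "hand": 1}, {"translation": [-46.2, -38.8, -1], "turn": -47, "hand": 1}, {"translation": [-46.2, -38.8, -1], "turn": -47, "hand": 1}, {"translation": [-46.2, -38.8, -1], "turn": -47, "hand": 1}, {"translation": [-46.2, -38.8, -1], "turn": -47, "hand": 1}, {"translation": [-46.2, -38.8, -1], "turn": -47, "hand": 1}, {"translation": [-46.2, -38.8, -1], "turn": -47, "hand": 1}, {"translation": [-46.2, -38.8, -1], "turn": -47, "hand": 1}, {"translation": [-46.2, -38.8, -1], "turn": -47, "hand": 1}]' --force 20

```text
t: 0.93
tool_pos: [0.4546, 0.246, 0.2103]
eef_rot: [3.141, -0.0, -2.74]
wrist_force: [1.8, -0.3, 0.1]
gripper_width: 0.0938
grip_force: 0.0
```

```bash
cat >> h.py <<'E'
o=np.array([.52543,.10015,0]);yaw=np.radians(22.95);Rs=Ro.from_euler('z',yaw).as_matrix()
def rep(target_local,q=None):
    from plant import sense
    s=sense();E=Ro.from_euler('xyz',s["eef_rot"]).as_matrix()
    X=o+Rs@np.array(target_local)
    print("t",s["t"],"local tcp",np.round(Rs.T@(s["tool_pos"]-o),4),"shift cm",np.round(E.T@(X-s["tool_pos"])*100,2),"turn",round(np.degrees(np.arctan2(E[1,1],E[0,1]))-112.95,2),"F local",np.round(Rs.T@s["wrist_force"],2),"grip",s["grip_force"],s["gripper_width"],"rot",s["eef_rot"])
E
python3 -c "
from h import *;rep([.0008,-.0295,.21])"
```

```text
t 0.9333 local tcp [-0.0084  0.1619  0.2103] shift cm [ -0.9  -19.14   0.03] turn 0.05 F local [ 1.56 -1.02  0.1 ] grip 0.0 0.09377619355102662 rot [ 3.14145727e+00 -8.45951187e-05 -2.74008279e+00]
```

play_rows --series '[{"translation": [-0.9, -4, 0], "turn": 0, "hand": 1}, {"translation": [-0.9, -8, 0], "turn": 0, "hand": 1}, {"translation": [-0.9, -12, 0], "turn": 0, "hand": 1}, {"translation": [-0.9, -16, 0], "turn": 0, "hand": 1}, {"translation": [-0.9, -19.1, 0], "turn": 0, "hand": 1}, {"translation": [-0.9, -19.1, 0], "turn": 0, "hand": 1}, {"translation": [-0.9, -19.1, 0], "turn": 0, "hand": 1}, {"translation": [-0.9, -19.1, 0], "turn": 0, "hand": 1}]'

```text
t: 1.6
tool_pos: [0.5368, 0.0762, 0.21]
eef_rot: [3.141, -0.001, -2.74]
wrist_force: [-1.1, 0.4, -0.4]
gripper_width: 0.0941
grip_force: 0.0
```

Run:
```python
from h import *
from plant import *
import cv2
rep([.0008,-.0295,.136])
s=sense();c=read_camera("wrist");E=Ro.from_euler('xyz',s["eef_rot"]).as_matrix();H=np.array(c["hand_eye"])
Rw=E@H[:3,:3];tw=E@H[:3,3]+s["tool_pos"]
c["R"]=Rw.T;c["t"]=-Rw.T@tw
pickle.dump(c,open("w.pkl","wb"));cv2.imwrite("pics/w1.png",c["img"][:,:,::-1])
print(Rs.T@(tw-o));
for p in([0,-.0295,.147],[0,.03,.05],[.0,.0125,.05],[0,.0475,.05]):print(p,proj(c,o+Rs@np.array(p)))
```

```text
t 1.6 local tcp [ 0.0011 -0.0265  0.21  ] shift cm [ 0.03 -0.3   7.4 ] turn 0.05 F local [-0.88  0.76 -0.38] grip 0.0 0.09408992195839726 rot [ 3.14123639e+00 -5.71206177e-04 -2.74009824e+00]
[-0.06545143 -0.02677571  0.3923231 ]
[0, -0.0295, 0.147] (np.float64(315.90744914284073), np.float64(209.0548462219082))
[0, 0.03, 0.05] (np.float64(366.504654959934), np.float64(188.11939529846677))
[0.0, 0.0125, 0.05] (np.float64(351.8718259001492), np.float64(188.12300139778094))
[0, 0.0475, 0.05] (np.float64(381.1369325745525), np.float64(188.11578933505007))
```

View pics/w1.png

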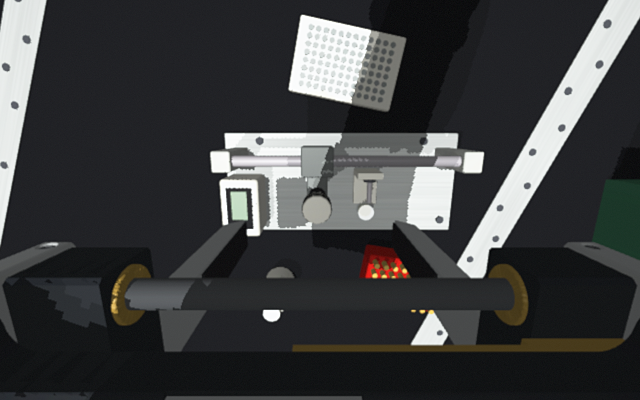

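The wrist view shows the cap at (316,208), as predicted. The pin is the narrow vertical stripe near (370,190). I'll enlarge that area.

Run:
```python
from h import *
import cv2
c=pickle.load(open("w.pkl","rb"))
cr=c["img"][150:230,300:400];cv2.imwrite("pics/w2.png",cv2.resize(cr,None,fx=7,fy=7,interpolation=cv2.INTER_CUBIC)[:,:,::-1])
for v in range(176,206,3):print(v,c["img"][v,350:390].mean(1).astype(int).tolist())
for u in (360,365,370,375):print(u,np.round((Rs.T@(ray(c,u,190,.05)-o))*1000,1))
```

```text
176 [134, 134, 130, 127, 145, 145, 108, 112, 149, 171, 168, 167, 167, 167, 166, 167, 167, 167, 166, 166, 167, 166, 166, 166, 167, 166, 166, 166, 166, 166, 166, 165, 172, 166, 136, 134, 135, 135, 136, 135]
179 [131, 130, 127, 126, 151, 171, 166, 157, 160, 160, 160, 160, 153, 135, 128, 129, 130, 128, 123, 126, 128, 127, 121, 124, 129, 135, 147, 152, 150, 151, 150, 151, 145, 136, 133, 133, 133, 134, 134, 135]
182 [131, 130, 123, 128, 159, 168, 167, 167, 167, 167, 167, 167, 169, 160, 141, 133, 112, 92, 82, 82, 79, 73, 79, 103, 126, 147, 140, 113, 130, 131, 131, 131, 131, 131, 130, 130, 131, 130, 132, 131]
185 [132, 132, 126, 133, 163, 167, 167, 168, 166, 166, 167, 167, 166, 166, 167, 168, 152, 113, 117, 131, 123, 106, 120, 158, 167, 166, 152, 134, 134, 135, 136, 134, 135, 135, 135, 136, 136, 136, 135, 135]
188 [134, 132, 126, 137, 169, 168, 166, 166, 167, 166, 167, 167, 166, 165, 167, 167, 149, 108, 119, 134, 121, 105, 104, 138, 165, 162, 147, 134, 134, 135, 134, 135, 135, 134, 135, 135, 134, 134, 135, 134]
191 [134, 133, 122, 134, 171, 169, 168, 167, 165, 166, 167, 165, 165, 166, 167, 1
[... 321 characters left out ...]
1, 131]
197 [130, 129, 118, 129, 167, 167, 166, 165, 166, 165, 166, 166, 166, 165, 168, 168, 147, 106, 126, 132, 113, 130, 167, 167, 167, 150, 118, 131, 132, 130, 131, 132, 131, 132, 132, 132, 133, 131, 132, 132]
200 [136, 135, 120, 127, 167, 167, 165, 166, 165, 166, 166, 167, 157, 148, 150, 118, 110, 110, 127, 130, 115, 134, 168, 167, 167, 153, 128, 137, 138, 138, 139, 138, 138, 139, 139, 138, 139, 138, 139, 138]
203 [133, 134, 132, 137, 149, 149, 149, 147, 142, 127, 116, 121, 102, 97, 96, 97, 95, 96, 103, 103, 98, 100, 114, 133, 139, 141, 128, 133, 135, 134, 133, 135, 134, 135, 134, 134, 134, 134, 135, 134]
360 [ 2.3 22.3 50. ]
365 [ 2.3 28.3 50. ]
370 [ 2.3 34.3 50. ]
375 [ 2.3 40.3 50. ]
```

View pics/w2.png

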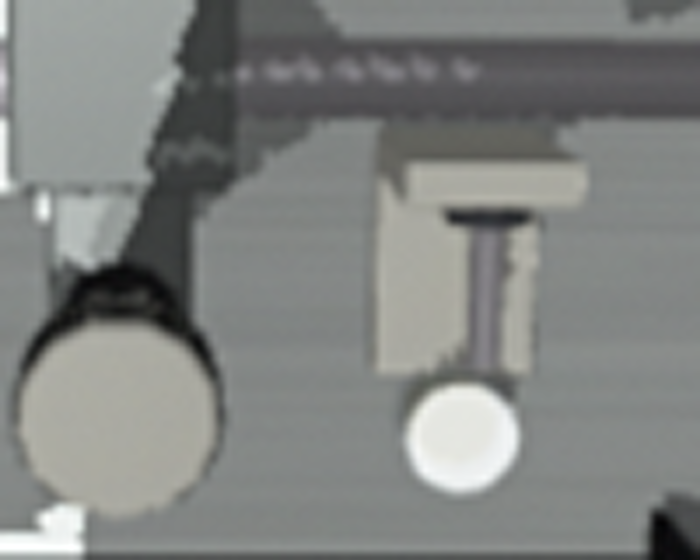

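The crop puts the pin stripe at u ≈ 367–371, centre 369, which gives station y ≈ 33 mm. The shank should therefore make contact about 63–64 mm on from the cap's present position. I'll descend and grip.

play_rows --series '[{"translation": [0, 0, 3], "turn": 0, "hand": 1}, {"translation": [0, 0, 5.5], "turn": 0, "hand": 1}, {"translation": [0, 0, 7], "turn": 0, "hand": 1}, {"translation": [0, 0, 7.3], "turn": 0, "hand": 1}, {"translation": [0, 0, 7.3], "turn": 0, "hand": 0}, {"translation": [0, 0, 7.3], "turn": 0, "hand": 0}, {"translation": [0, 0, 7.3], "turn": 0, "hand": -0.2}, {"translation": [0, 0, 7.3], "turn": 0, "hand": -0.2}, {"translation": [0, 0, 7.3], "turn": 0, "hand": -0.2}, {"translation": [0, 0, 7.3], "turn": 0, "hand": -0.2}]'

```text
t: 2.48
tool_pos: [0.5374, 0.0758, 0.1378]
eef_rot: [-3.142, 0.001, -2.74]
wrist_force: [-0.5, 0.7, -0.1]
gripper_width: 0.0576
grip_force: 0.0
```

```bash
python3 -c "
from h import *;rep([.0008,-.0295,.136])"
```

```text
t 2.4833 local tcp [ 0.0015 -0.0271  0.1378] shift cm [ 0.07 -0.24  0.18] turn 0.05 F local [-0.22  0.82 -0.13] grip 0.0 0.05757095639677404 rot [-3.14152448e+00  8.41275170e-04 -2.74012935e+00]
```

play_rows --series '[{"translation": [0, -0.15, 0.1], "turn": 0, "hand": -0.2}, {"translation": [0, -0.15, 0.1], "turn": 0, "hand": -0.2}, {"translation": [0, -0.15, 0.1], "turn": 0, "hand": -0.6}, {"translation": [0, -0.15, 0.1], "turn": 0, "hand": -0.6}, {"translation": [0, -0.15, 0.1], "turn": 0, "hand": -0.6}, {"translation": [0, -0.15, 0.1], "turn": 0, "hand": -0.6}, {"translation": [0, -0.15, 0.1], "turn": 0, "hand": -0.6}, {"translation": [0, -0.15, 0.1], "turn": 0, "hand": -0.6}, {"translation": [0, -0.15, 0.1], "turn": 0, "hand": -0.6}, {"translation": [0, -0.15, 0.1], "turn": 0, "hand": -0.6}]' --force 25

```text
t: 3.32
tool_pos: [0.5377, 0.0744, 0.1363]
eef_rot: [-3.142, -0.0, -2.74]
wrist_force: [-0.1, -0.2, 0.2]
gripper_width: 0.0251
grip_force: 25.0
```

```bash
python3 -c "
from h import *;rep([.0008,-.0295,.136])"
```

```text
t 3.3167 local tcp [ 0.0013 -0.0285  0.1363] shift cm [ 0.05 -0.1   0.03] turn 0.05 F local [-0.16 -0.13  0.21] grip 24.99994844198227 0.02505200764786008 rot [-3.14155992e+00 -5.30254256e-05 -2.74014757e+00]
```

play_rows --series '[{"translation": [0, 0, 0.3], "turn": 0, "hand": -0.6}, {"translation": [0, 0, 0.6], "turn": 0, "hand": -0.6}, {"translation": [0, 0, 0.9], "turn": 0, "hand": -0.6}, {"translation": [0, 0, 1.1], "turn": 0, "hand": -0.6}, {"translation": [0, 0, 1.25], "turn": 0, "hand": -0.6}, {"translation": [0, 0, 1.25], "turn": 0, "hand": -0.6}, {"translation": [0, 0, 1.25], "turn": 0, "hand": -0.6}]' --force 30

```text
t: 3.9
tool_pos: [0.5378, 0.0744, 0.1239]
eef_rot: [3.142, 0.0, -2.74]
wrist_force: [-2.5, -0.7, 8.5]
gripper_width: 0.0248
grip_force: 30.0
```

```bash
python3 -c "
from h import *;rep([.0008,.03,.136])"
```

```text
t 3.9 local tcp [ 0.0014 -0.0285  0.1239] shift cm [ 0.05  5.85 -1.21] turn 0.05 F local [-2.63  0.32  8.53] grip 30.001861453056335 0.02477644858718986 rot [ 3.14155806e+00  2.06714529e-04 -2.74014225e+00]
```

play_rows --series '[{"translation": [0, 0, 0.05], "turn": 0, "hand": -0.6}, {"translation": [0, 0, 0.1], "turn": 0, "hand": -0.6}, {"translation": [0, 0, 0.1], "turn": 0, "hand": -0.6}, {"translation": [0, 0, 0.1], "turn": 0, "hand": -0.6}]'

```text
t: 4.23
tool_pos: [0.5379, 0.0744, 0.1231]
eef_rot: [3.142, 0.0, -2.74]
wrist_force: [-3.6, -1.6, 11.7]
gripper_width: 0.025
grip_force: 30.0
```

```bash
python3 -c "
from h import *;rep([.0008,.03,.136])"
```

```text
t 4.2333 local tcp [ 0.0014 -0.0285  0.1231] shift cm [ 0.06  5.85 -1.29] turn 0.05 F local [-3.94 -0.09 11.71] grip 30.002595484256744 0.02501746850912388 rot [ 3.14151901e+00  3.84541441e-04 -2.74015276e+00]
```

The force is above 9.2 N, so the cap is on its bottom stop. Now I'll slide it.

play_rows --series '[{"translation": [0, 0.4, 0], "turn": 0, "hand": -0.6}, {"translation": [0, 1.0, 0], "turn": 0, "hand": -0.6}, {"translation": [0, 1.7, 0], "turn": 0, "hand": -0.6}, {"translation": [0, 2.4, 0], "turn": 0, "hand": -0.6}, {"translation": [0, 3.1, 0], "turn": 0, "hand": -0.6}, {"translation": [0, 3.8, 0], "turn": 0, "hand": -0.6}, {"translation": [0, 4.4, 0], "turn": 0, "hand": -0.6}, {"translation": [0, 4.8, 0], "turn": 0, "hand": -0.6}, {"translation": [0, 5.0, 0], "turn": 0, "hand": -0.6}, {"translation": [0, 5.0, 0], "turn": 0, "hand": -0.6}]'

```text
t: 5.07
tool_pos: [0.5182, 0.1209, 0.1231]
eef_rot: [3.141, 0.0, -2.74]
wrist_force: [-3.5, -0.4, 11.6]
gripper_width: 0.0248
grip_force: 30.0
```

Run:
```python
from h import *
from plant import *
import cv2
rep([.0008,.0346,.123])
c=read_camera("side");cv2.imwrite("pics/s3.png",cv2.resize(c["img"][200:320,260:380],None,fx=5,fy=5,interpolation=cv2.INTER_CUBIC)[:,:,::-1])
```

```text
t 5.0667 local tcp [0.0014 0.0219 0.1231] shift cm [0.06 1.27 0.01] turn 0.08 F local [-3.38  1.04 11.63] grip 30.002458691596985 0.024816114609632234 rot [ 3.14145125e+00  4.54610331e-04 -2.73958396e+00]
```

View pics/s3.png

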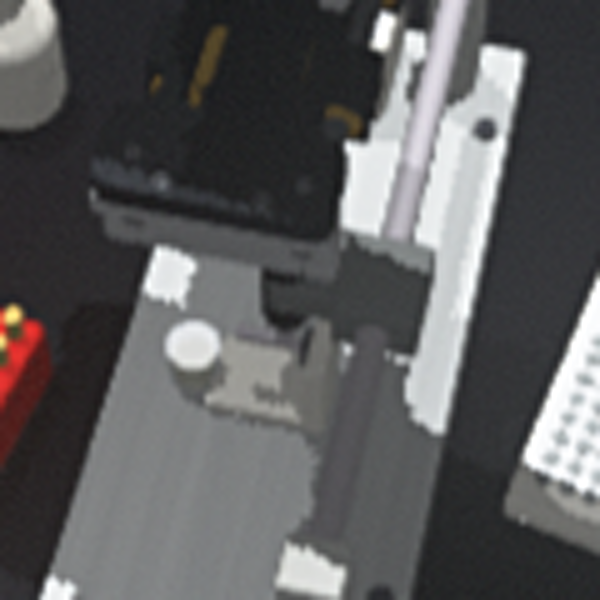

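The side crop shows the carriage moved along with the gripper and is now next to the cell, just short of the pin. I'll creep forward from here.

play_rows --series '[{"translation": [0, 0.1, 0], "turn": 0, "hand": -0.6}, {"translation": [0, 0.2, 0], "turn": 0, "hand": -0.6}, {"translation": [0, 0.3, 0], "turn": 0, "hand": -0.6}, {"translation": [0, 0.4, 0], "turn": 0, "hand": -0.6}, {"translation": [0, 0.5, 0], "turn": 0, "hand": -0.6}, {"translation": [0, 0.6, 0], "turn": 0, "hand": -0.6}, {"translation": [0, 0.7, 0], "turn": 0, "hand": -0.6}, {"translation": [0, 0.8, 0], "turn": 0, "hand": -0.6}, {"translation": [0, 0.9, 0], "turn": 0, "hand": -0.6}, {"translation": [0, 0.9, 0], "turn": 0, "hand": -0.6}]'

```text
t: 5.95
tool_pos: [0.5149, 0.1287, 0.1231]
eef_rot: [-3.142, 0.001, -2.74]
wrist_force: [-1.3, -2.4, 12.0]
gripper_width: 0.0247
grip_force: 30.0
```

```bash
python3 -c "
from h import *;rep([.0008,.0346,.123])"
```

```text
t 5.95 local tcp [0.0014 0.0304 0.1231] shift cm [0.06 0.42 0.01] turn 0.05 F local [-2.17 -1.72 12.02] grip 30.002596378326416 0.024722688265584488 rot [-3.14151110e+00  5.18231855e-04 -2.74021893e+00]
```

play_rows --series '[{"translation": [0, 0.05, 0], "turn": 0, "hand": -0.6}, {"translation": [0, 0.1, 0], "turn": 0, "hand": -0.6}, {"translation": [0, 0.15, 0], "turn": 0, "hand": -0.6}, {"translation": [0, 0.2, 0], "turn": 0, "hand": -0.6}, {"translation": [0, 0.2, 0], "turn": 0, "hand": -0.6}]'

```text
t: 6.37
tool_pos: [0.5141, 0.1304, 0.1231]
eef_rot: [-3.141, 0.0, -2.74]
wrist_force: [-2.4, -1.5, 10.7]
gripper_width: 0.0247
grip_force: 30.0
```

```bash
python3 -c "
from h import *;rep([.0008,.0346,.123])"
```

```text
t 6.3667 local tcp [0.0014 0.0323 0.1231] shift cm [0.06 0.23 0.01] turn 0.04 F local [-2.75 -0.43 10.7 ] grip 30.002512335777283 0.024677335849407487 rot [-3.14149758e+00  4.57263167e-04 -2.74034233e+00]
```

Still no contact, so I'll continue in 0.5 mm steps and check each one.

play_rows --series '[{"translation": [0, 0.05, 0], "turn": 0, "hand": -0.6}, {"translation": [0, 0.1, 0], "turn": 0, "hand": -0.6}, {"translation": [0, 0.1, 0], "turn": 0, "hand": -0.6}]'

```text
t: 6.62
tool_pos: [0.5138, 0.1314, 0.1231]
eef_rot: [-3.141, 0.001, -2.74]
wrist_force: [-3.1, -2.2, 10.1]
gripper_width: 0.0248
grip_force: 30.0
```

```bash
python3 -c "
from h import *;rep([.0008,.0346,.123])"
```

```text
t 6.6167 local tcp [0.0014 0.0333 0.1231] shift cm [0.06 0.13 0.01] turn 0.04 F local [-3.76 -0.83 10.05] grip 30.00260353088379 0.0248077447462464 rot [-3.14147406e+00  5.18290494e-04 -2.74027843e+00]
```

play_rows --series '[{"translation": [0, 0.05, 0], "turn": 0, "hand": -0.6}, {"translation": [0, 0.05, 0], "turn": 0, "hand": -0.6}, {"translation": [0, 0.05, 0], "turn": 0, "hand": -0.6}]'

```text
t: 6.87
tool_pos: [0.5136, 0.1318, 0.1231]
eef_rot: [-3.142, 0.001, -2.74]
wrist_force: [-2.3, -1.3, 10.7]
gripper_width: 0.025
grip_force: 30.0
```

```bash
python3 -c "
from h import *;rep([.0008,.0346,.123])"
```

```text
t 6.8667 local tcp [0.0015 0.0338 0.1231] shift cm [0.07 0.08 0.01] turn 0.04 F local [-2.63 -0.26 10.75] grip 30.002487301826477 0.024989169118247584 rot [-3.14152145e+00  5.36680904e-04 -2.74030166e+00]
```

play_rows --series '[{"translation": [0, 0.05, 0], "turn": 0, "hand": -0.6}, {"translation": [0, 0.05, 0], "turn": 0, "hand": -0.6}, {"translation": [0, 0.05, 0], "turn": 0, "hand": -0.6}]'

```text
t: 7.12
tool_pos: [0.5134, 0.1322, 0.1231]
eef_rot: [-3.142, 0.0, -2.74]
wrist_force: [-3.4, -1.4, 10.0]
gripper_width: 0.0247
grip_force: 30.0
```

```bash
python3 -c "
from h import *;rep([.0008,.0346,.123])"
```

```text
t 7.1167 local tcp [0.0014 0.0343 0.1231] shift cm [0.06 0.03 0.01] turn 0.04 F local [-3.71  0.03  9.96] grip 30.002392530441284 0.024730538656497627 rot [-3.14150438e+00  4.83343905e-04 -2.74038957e+00]
```

play_rows --series '[{"translation": [0, 0.05, 0], "turn": 0, "hand": -0.6}, {"translation": [0, 0.05, 0], "turn": 0, "hand": -0.6}, {"translation": [0, 0.05, 0], "turn": 0, "hand": -0.6}]'

```text
t: 7.37
tool_pos: [0.5132, 0.1327, 0.1231]
eef_rot: [-3.141, 0.001, -2.74]
wrist_force: [-2.1, -1.2, 10.2]
gripper_width: 0.0251
grip_force: 30.0
```

```bash
python3 -c "
from h import *;rep([.0008,.0346,.123])"
```

```text
t 7.3667 local tcp [0.0014 0.0347 0.1231] shift cm [ 0.06 -0.01  0.01] turn 0.04 F local [-2.46 -0.31 10.18] grip 30.002458691596985 0.025092574609800994 rot [-3.14143783e+00  5.02567466e-04 -2.74035427e+00]
```

play_rows --series '[{"translation": [0, 0.05, 0.02], "turn": 0, "hand": -0.6}, {"translation": [0, 0.05, 0.02], "turn": 0, "hand": -0.6}, {"translation": [0, 0.05, 0.02], "turn": 0, "hand": -0.6}]'

```text
t: 7.62
tool_pos: [0.5131, 0.133, 0.1231]
eef_rot: [-3.141, 0.001, -2.741]
wrist_force: [-3.1, -2.3, 12.9]
gripper_width: 0.0243
grip_force: 30.0
```

```bash
python3 -c "
from h import *;rep([.0008,.0346,.123])"
```

```text
t 7.6167 local tcp [0.0015 0.0351 0.1231] shift cm [ 0.07 -0.05  0.01] turn 0.03 F local [-3.78 -0.93 12.9 ] grip 30.003199875354767 0.0243196038592753 rot [-3.14135143e+00  6.90215352e-04 -2.74054873e+00]
```

play_rows --series '[{"translation": [0, 0.05, 0], "turn": 0, "hand": -0.6}, {"translation": [0, 0.05, 0], "turn": 0, "hand": -0.6}, {"translation": [0, 0.05, 0], "turn": 0, "hand": -0.6}]'

```text
t: 7.87
tool_pos: [0.513, 0.1333, 0.1231]
eef_rot: [-3.141, 0.001, -2.741]
wrist_force: [-2.4, -4.4, 12.7]
gripper_width: 0.0245
grip_force: 30.0
```

```bash
python3 -c "
from h import *;rep([.0008,.0346,.123])"
```

```text
t 7.8667 local tcp [0.0015 0.0354 0.1231] shift cm [ 0.07 -0.08  0.01] turn 0.02 F local [-3.9  -3.15 12.72] grip 30.003079175949097 0.024520258327169392 rot [-3.14116947e+00  6.84662472e-04 -2.74063708e+00]
```

play_rows --series '[{"translation": [0, 0.03, 0], "turn": 0, "hand": -0.6}, {"translation": [0, 0.03, 0], "turn": 0, "hand": -0.6}, {"translation": [0, 0.03, 0], "turn": 0, "hand": -0.6}]'

```text
t: 8.12
tool_pos: [0.5129, 0.1334, 0.1231]
eef_rot: [-3.141, 0.001, -2.741]
wrist_force: [-2.5, -6.1, 13.0]
gripper_width: 0.025
grip_force: 30.0
```

```bash
python3 -c "
from h import *;rep([.0008,.0346,.123])"
```

```text
t 8.1167 local tcp [0.0015 0.0355 0.1231] shift cm [ 0.07 -0.09  0.01] turn 0.01 F local [-4.68 -4.62 12.99] grip 30.003073811531067 0.02499828784823268 rot [-3.14103168e+00  6.95791369e-04 -2.74079258e+00]
```

There is clear gentle contact at about 4.6 N, which includes the rail friction. I'll ease back slightly and let the cap rise.

play_rows --series '[{"translation": [0, -0.04, 0], "turn": 0, "hand": -0.6}, {"translation": [0, -0.08, 0], "turn": 0, "hand": -0.6}, {"translation": [0, -0.08, -0.1], "turn": 0, "hand": -0.6}, {"translation": [0, -0.08, -0.2], "turn": 0, "hand": -0.6}, {"translation": [0, -0.08, -0.3], "turn": 0, "hand": -0.6}, {"translation": [0, -0.08, -0.4], "turn": 0, "hand": -0.6}, {"translation": [0, -0.08, -0.5], "turn": 0, "hand": -0.6}, {"translation": [0, -0.08, -0.55], "turn": 0, "hand": -0.6}, {"translation": [0, -0.08, -0.55], "turn": 0, "hand": -0.6}]'

```text
t: 8.87
tool_pos: [0.513, 0.133, 0.1282]
eef_rot: [-3.141, 0.0, -2.74]
wrist_force: [-1.7, -2.0, 6.1]
gripper_width: 0.0251
grip_force: 30.0
```

```bash
python3 -c "
from h import *;rep([.0008,.0346,.123])"
```

```text
t 8.8667 local tcp [0.0013 0.0351 0.1282] shift cm [ 0.06 -0.05  0.52] turn 0.04 F local [-2.37 -1.2   6.08] grip 30.00146448612213 0.02510884594000029 rot [-3.14133461e+00  3.85846724e-04 -2.74042165e+00]
```

play_rows --series '[{"translation": [0, 0, -0.05], "turn": 0, "hand": -0.6}, {"translation": [0, 0, -0.1], "turn": 0, "hand": -0.6}, {"translation": [0, 0, -0.14], "turn": 0, "hand": -0.6}, {"translation": [0, 0, -0.14], "turn": 0, "hand": -0.6}]'

```text
t: 9.2
tool_pos: [0.5129, 0.1331, 0.1296]
eef_rot: [-3.141, 0.0, -2.74]
wrist_force: [0.5, -3.7, 5.6]
gripper_width: 0.025
grip_force: 30.0
```

```bash
python3 -c "
from h import *;rep([.0008,.0346,.123])"
```

```text
t 9.2 local tcp [0.0013 0.0352 0.1296] shift cm [ 0.05 -0.06  0.66] turn 0.04 F local [-0.96 -3.65  5.61] grip 30.00129997730255 0.024975670979418933 rot [-3.14133296e+00  2.37257458e-04 -2.74030538e+00]
```

play_rows --series '[{"translation": [0, -0.03, 0], "turn": 0, "hand": -0.6}, {"translation": [0, -0.03, 0], "turn": 0, "hand": 0}, {"translation": [0, -0.03, 0], "turn": 0, "hand": 0}, {"translation": [0, -0.03, 0], "turn": 0, "hand": 0}, {"translation": [0, -0.03, 0], "turn": 0, "hand": 0}, {"translation": [0, -0.03, 0], "turn": 0, "hand": 0}]'

```text
t: 9.7
tool_pos: [0.5127, 0.1331, 0.1293]
eef_rot: [3.142, -0.0, -2.74]
wrist_force: [0.2, -0.5, -0.8]
gripper_width: 0.0469
grip_force: 0.0
```

play_rows --series '[{"translation": [0, 0, -1], "turn": 0, "hand": 0.2}, {"translation": [0, 0, -3], "turn": 0, "hand": 0.2}, {"translation": [0, 0, -5.5], "turn": 0, "hand": 0.2}, {"translation": [0, 0, -8], "turn": 0, "hand": 0.2}, {"translation": [0, 0, -10], "turn": 0, "hand": 0.2}, {"translation": [0, -4, -10], "turn": 0, "hand": 0.2}, {"translation": [0, -8, -10], "turn": 0, "hand": 0.2}, {"translation": [0, -10, -10], "turn": 0, "hand": 0.2}, {"translation": [0, -10, -10], "turn": 0, "hand": 0.2}, {"translation": [0, -10, -10], "turn": 0, "hand": 0.2}]'

```text
t: 10.53
tool_pos: [0.5521, 0.0399, 0.2301]
eef_rot: [-3.141, 0.0, -2.743]
wrist_force: [-0.3, 0.2, -0.1]
gripper_width: 0.0562
grip_force: 0.0
```

Run:
```python
from h import *
from plant import *
import cv2
rep([.0008,.0346,.123])
s=sense();c=read_camera("wrist");E=Ro.from_euler('xyz',s["eef_rot"]).as_matrix();H=np.array(c["hand_eye"])
Rw=E@H[:3,:3];tw=E@H[:3,3]+s["tool_pos"];c["R"]=Rw.T;c["t"]=-Rw.T@tw
sd=read_camera("side");p=lambda c,z:np.round(proj(c,o+Rs@np.array([.001,.035,z])),1)
for z in(.1405,.147,.134):print(z,"side",p(sd,z),"wrist",p(c,z))
u,v=map(int,p(sd,.1405));w,x=map(int,p(c,.1405))
a=cv2.resize(sd["img"][v-30:v+50,u-40:u+40],(400,400),interpolation=cv2.INTER_CUBIC)
b=cv2.resize(c["img"][max(0,x-50):max(0,x-50)+80,w-40:w+40],(400,400),interpolation=cv2.INTER_CUBIC)
print("crop origins",u-40,v-30,w-40,max(0,x-50));cv2.imwrite("pics/f.png",np.hstack([a,b])[:,:,::-1])
```

```text
t 10.5333 local tcp [ 0.0011 -0.0659  0.2301] shift cm [ 0.05 10.06 10.71] turn -0.09 F local [-0.16  0.27 -0.1 ] grip 0.0 0.056233904591707504 rot [-3.14145066e+00  2.60456720e-04 -2.74253831e+00]
0.1405 side [315.6 243.3] wrist [424.4 202.6]
0.147 side [315.6 241.2] wrist [426.9 204.3]
0.134 side [315.7 245.3] wrist [422.1 201.1]
crop origins 275 213 384 152
```

View pics/f.png

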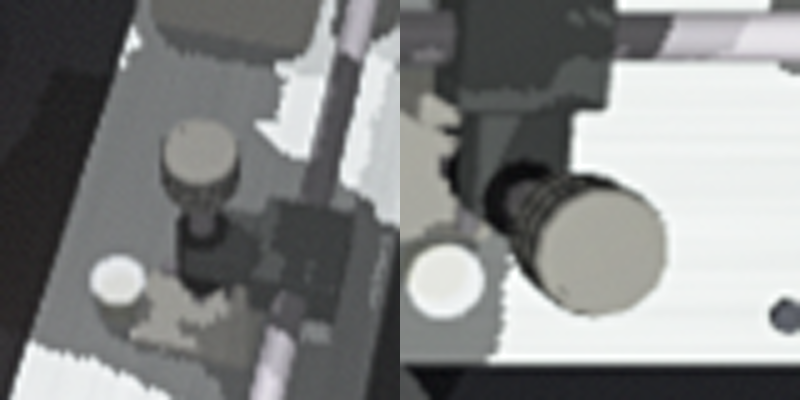

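The cap's top face is at (315.4,243.2) in the side view and (424.6,202) in the wrist view. Both match a cap held 6.5 mm down (0.1405 m) and not one fully up (0.147 m), so the pin is caught and the robot is clear. I'm handing it in.

```bash
python3 -c "
from plant import *;print(sign_off())"
```

```text
the job is handed in; nothing more can be done
None
```

The probe is connected and handed in at about 10.6 s: both cameras show the cap held about 6.5 mm down with the hook under the pin, the hook met the pin at about 4.6 N (15 N limit), and the arm came nowhere near the bottle, tip rack or well plate.

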